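Make up the cleaning and retouching kits

ROBOT

A 6-joint arm with a two-finger parallel gripper is mounted at the origin on the work surface. World frame = base frame: x ahead of the robot, y to its left, z up, the work surface at z = 0. Lengths are in mm, angles in rad, forces in N, time in s.
With the tool pointing down it reaches from about 300 to 875 mm from the base axis. Payload 4.2 kg.
Tool frame: the origin (TCP) lies at the very end of the fingers, on their centre line; the grasp point (between the pads) lies 19 mm behind it; z points along the fingers, y is the line along which they close (so a half turn about z gives the same grasp; the last joint's range is limited). The gripper opens to 85 mm and grips with 20 to 120 N. Pads are 22 mm wide; open, the fingers measure 114 mm over their backs; the gripper's body (76 mm by 85 mm) begins 54 mm behind the grasp point. The pads swing forward as they close: fully open they stand 13 mm farther back than shut.
Start: joints at [-1.257, 0.32, 1.565, -0, 1.257, -0.02], TCP at [188.394, -543.276, 231.338] pointing down, gripper open.
Joint ranges: [-3.11, 3.11], [-0.84, 2.01], [0.21, 2.61], [-1.34, 4.49], [0.05, 2.63], [-2.56, 2.56]. Speed limits (rad/s): [2.57, 2.57, 3.14, 3.14, 3.14, 3.14].

INTERFACE

Orientations are given as a unit quaternion [x, y, z, w].
In Python, from bench import manip, jaws, kin, viewer gives the robot as it stands. The module is installed in compiled form; this text tells all that it offers. Calls block until the motion is done:
- manip.move_pose(position, orientation): joint-space move of the TCP to a pose.
- manip.move_linear(position, attitude=None, v=150, stop_force=None): straight line of the TCP; attitude=None keeps the orientation; v is the mean speed in mm/s. With stop_force (N) it stops when the force on the tool has changed by that much, and returns True; else False.
- manip.move_joints(angles): joint-space move.
- jaws.move_gripper(opening): finger opening in mm; the grip force is fixed at half the most; returns when the fingers have stopped.
- manip.sleep(seconds).
- kin.inverse_kinematics(position, orientation): joint angles nearest the present ones, or None.
- manip.sense(): the state.
- viewer.camera(name): name is "scene" or "side" or "wrist"; returns a dict with "image" (420x560x3 uint8, red, green, blue), "camera_matrix" (3x3 intrinsics, pixels), "k1" (the pictures are not rectified: a ray, as slopes to the right and down, at radius r is drawn at 1 + k1 r^2 times it, then the intrinsics apply), "eye" and "rotation" of the camera in the world. Camera axes: x right, y down, z forward; pixel columns grow to the right and rows downward; lengths in mm; the calibration is good to about 2 mm. A picture is of the moment at which its call begins. There is no depth.
A pose or a line that the arm cannot do raises manip.PlanningError and nothing moves.
- manip.finish_job(): hands the job in; it is judged then, once.
Trained networks look in a picture, given as the dict that the camera call returned (one of the last four; its "shot" number tells which), for a name from the list of things; names that differ only in an ending like _2 or _b are one class to them, and where a whole thing is asked for, a point or a joint stands for the part that bears it (a point fixed in the world has none). Each returns a list of dicts, best first, with "p" (0 to 1); they miss things now and then, are a little off and sometimes report something else, mostly with a low value. They report only what shows in the picture. A call takes as long as a camera call. They do not tell look-alikes from the thing itself.
- viewer.recognise(picture, label): "position" ([column, row] in pixels, amid what is visible of it).
The state is a dict: "time_s": time; "joint_positions": joint angles; "joint_velocities": joint speeds; "joint_efforts": joint torques, N m; "tcp_pos": TCP position; "tool_rot": TCP orientation; "contact_force": force on the tool from outside, world axes, zero at the start; "torque": the same for the moment, N m; "finger_gap": finger opening in mm; "grasp_force": force on a finger pad.
Only numpy, scipy, OpenCV 4.12 (cv2) and the standard library are available. Lean on these libraries where they do the work, as an engineer would, in place of code of your own. Each camera call takes 0.05 s, during which the arm holds its last target. There are 200 camera calls.

TASK

Make up the two kits for today's painting from the stock on the bench. The cleaning kit goes in the white tray: the amber bottle and the flat brush; the retouching kit goes in the teal tray: the blue jar, the yellow jar and the palette knife. Bottle and jars stand upright in the trays' smaller cells, one to a cell (either cell), brush and knife lie flat in the long channels, pointing either way; set the glass down without dropping or tipping it, and leave the red jar, the green bottle and the kidney dish where they are.

Things in the scene. Friction and masses are not known exactly. Their poses are not given: they have to be found in the camera images.
- white_tray: divided plastic set-up tray, white, fixed in place by non-slip feet; 166 (x) x 200 (y) mm outside, 16 mm high, walls and dividers 3 mm thick and all 16 mm high, floor 3 mm thick. Origin at the centre of its underside. On its -x side one long channel, 80 x 194 mm inside, runs along y, centred at x = -40, y = 0 mm; on its +x side two equal cells, each 77 (x) x 95 (y) mm inside, centred at x = +41.5, y = +49 and y = -49 mm. The cleaning kit goes in it.
- teal_tray: divided plastic set-up tray, dark teal, fixed in place by non-slip feet; 166 (x) x 200 (y) mm outside, 16 mm high, walls and dividers 3 mm thick and all 16 mm high, floor 3 mm thick. Origin at the centre of its underside. On its -x side one long channel, 80 x 194 mm inside, runs along y, centred at x = -40, y = 0 mm; on its +x side two equal cells, each 77 (x) x 95 (y) mm inside, centred at x = +41.5, y = +49 and y = -49 mm. The retouching kit goes in it.
- amber_bottle_center (a point): amber-brown glass bottle with a black cap and a plain white label; body 44 mm in diameter up to 56 mm high, then shoulder and cap (25 mm in diameter), 86 mm tall over all, standing upright, loose, about 130 g. Point on its axis half-way up, 43 mm above its foot; z up its axis. Solvent, for the cleaning kit.
- brush_center (a point): flat dusting brush lying flat, loose, about 60 g: pale wooden handle, steel ferrule, cream bristles; 150 mm long, 14 mm thick. Point at mid-length, half-way up (7 mm above its underside), where the handle is 22 mm wide and its balance is near; x along it towards the bristles, z up. The handle reaches from -75 to +19 mm along x (26 mm wide behind -15 mm), the ferrule, 44 mm wide, from +17 to +39, the bristles, 42 mm wide, to +75 mm. For the cleaning kit.
- blue_jar_center (a point): pigment jar with blue pigment in it, a white screw lid and a round blue spot on the lid; cylinder 44 mm in diameter (lid 39 mm, from 54 mm up), 70 mm tall, standing upright, loose, about 110 g. Point at its centre, 35 mm above its foot; z up its axis. For the retouching kit.
- yellow_jar_center (a point): pigment jar with yellow pigment in it, a white screw lid and a round yellow spot on the lid; cylinder 44 mm in diameter (lid 39 mm, from 54 mm up), 70 mm tall, standing upright, loose, about 110 g. Point at its centre, 35 mm above its foot; z up its axis. For the retouching kit.
- knife_center (a point): palette knife lying flat, loose, about 50 g: dark brown wooden handle 18 mm wide and 14 mm thick, brass collar, thin steel blade 20 mm wide; 166 mm long. Point at mid-length, half-way up the handle (7 mm above its underside), where the front of the handle can be gripped; x along it towards the blade, z up. The handle reaches from -83 to +15 mm along x, collar and blade on to +83 mm. For the retouching kit.
- red_jar_center (a point): pigment jar with red pigment in it, a white screw lid and a round red spot on the lid; cylinder 44 mm in diameter (lid 39 mm, from 54 mm up), 70 mm tall, standing upright, loose, about 110 g. Point at its centre, 35 mm above its foot; z up its axis. Not wanted in either kit: stays where it stands.
- green_bottle_center (a point): green glass bottle with a white cap and a plain white label; body 44 mm in diameter up to 56 mm high, then shoulder and cap (25 mm in diameter), 86 mm tall over all, standing upright, loose, about 130 g. Point on its axis half-way up, 43 mm above its foot; z up its axis. Not wanted in either kit: stays where it stands.
- kidney_dish: beige kidney dish, about 84 x 210 mm and 35 mm high, loose, beyond the stock; origin under its middle. Not wanted: stays where it is.
Not all that is in view belongs to the job. Leave any purple look-alike of the part that bears brush_center alone.

How it is judged (in metres and radians):
At the end, for the whole second after the job is handed in: White tray: amber bottle upright (0.1 rad) on a cell floor, brush flat (0.06 rad) in the channel. Teal tray: blue and yellow jars upright in separate cells, knife flat in the channel. Within 20 x 30 mm (cells) or 35 x 25 mm (channel) of centre, 0.4 rad of lengthways, 5 mm in height; all at rest (((x of amber_bottle_center in the frame of white_tray between 0.0215 and 0.0615 m and y of amber_bottle_center in the frame of white_tray between 0.019 and 0.079 m and z of amber_bottle_center in the frame of white_tray below 0.051 m and angle between amber_bottle_center's own z axis and vertical below 0.1 rad) or (x of amber_bottle_center in the frame of white_tray between 0.0215 and 0.0615 m and y of amber_bottle_center in the frame of white_tray between -0.079 and -0.019 m and z of amber_bottle_center in the frame of white_tray below 0.051 m and angle between amber_bottle_center's own z axis and vertical below 0.1 rad)) and x of brush_center in the frame of white_tray between -0.075 and -0.005 m and y of brush_center in the frame of white_tray between -0.025 and 0.025 m and z of brush_center in the frame of white_tray below 0.015 m and angle between each of brush_center, knife_center's own z axis and vertical below 0.06 rad and angle between the x axis of brush_center and the y axis of white_tray, either way round below 0.4 rad and (((x of blue_jar_center in the frame of teal_tray between 0.0215 and 0.0615 m and y of blue_jar_center in the frame of teal_tray between 0.019 and 0.079 m and z of blue_jar_center in the frame of teal_tray below 0.043 m and angle between blue_jar_center's own z axis and vertical below 0.1 rad) and (x of yellow_jar_center in the frame of teal_tray between 0.0215 and 0.0615 m and y of yellow_jar_center in the frame of teal_tray between -0.079 and -0.019 m and z of yellow_jar_center in the frame of teal_tray below 0.043 m and angle between yellow_jar_center's own z axis and vertical below 0.1 rad)) or ((x of blue_jar_center in the frame of teal_tray between 0.0215 and 0.0615 m and y of blue_jar_center in the frame of teal_tray between -0.079 and -0.019 m and z of blue_jar_center in the frame of teal_tray below 0.043 m and angle between blue_jar_center's own z axis and vertical below 0.1 rad) and (x of yellow_jar_center in the frame of teal_tray between 0.0215 and 0.0615 m and y of yellow_jar_center in the frame of teal_tray between 0.019 and 0.079 m and z of yellow_jar_center in the frame of teal_tray below 0.043 m and angle between yellow_jar_center's own z axis and vertical below 0.1 rad))) and x of knife_center in the frame of teal_tray between -0.075 and -0.005 m and y of knife_center in the frame of teal_tray between -0.025 and 0.025 m and z of knife_center in the frame of teal_tray below 0.015 m and angle between the x axis of knife_center and the y axis of teal_tray, either way round below 0.4 rad and linear speed of each of amber_bottle, brush, blue_jar, yellow_jar, knife below 0.02 m/s and angular speed of each of amber_bottle, brush, blue_jar, yellow_jar, knife below 0.2 rad/s); the robot touches nothing.
It fails at once if the red jar or the green bottle is shifted by more than 25 mm or knocked over (distance of any of red_jar_center, green_bottle_center from where it was at the start of the episode above 0.025 m or angle between any of red_jar_center, green_bottle_center's own z axis and vertical above 0.5 rad).
It fails at once if the kidney dish is shifted by more than 25 mm (distance of kidney_dish from where it was at the start of the episode above 0.025 m).
It fails at once if the amber bottle is dropped (falls free faster than 0.6 m/s, about 20 mm) or knocked over ((linear speed of amber_bottle above 0.6 m/s and contact force between amber_bottle and the fingers below 0.01 N) or angle between amber_bottle_center's own z axis and vertical above 0.8 rad).
It fails at once if the blue pigment jar is dropped (falls free faster than 0.6 m/s, about 20 mm) or knocked over ((linear speed of blue_jar above 0.6 m/s and contact force between blue_jar and the fingers below 0.01 N) or angle between blue_jar_center's own z axis and vertical above 0.8 rad).
It fails at once if the yellow pigment jar is dropped (falls free faster than 0.6 m/s, about 20 mm) or knocked over ((linear speed of yellow_jar above 0.6 m/s and contact force between yellow_jar and the fingers below 0.01 N) or angle between yellow_jar_center's own z axis and vertical above 0.8 rad).
It also fails if it takes over 120 s, if anything falls off the work surface, if the arm or the gripper's body presses on something with over 40 N, if the wrist force passes 120 N, or if a joint passes its speed limit or range.

## Working session

There is one attempt and no reset: what is moved stays moved. The work goes in short steps, each a Python script; the robot and the scene stay as the last script left them, time stands still between calls to the robot, and variables do not carry over. Pictures are saved under pics/ and viewed, at most 14 in all, crops included, and the job is handed in when it is done.

```bash
mkdir -p pics; cat > h.py <<'E'
import numpy as np, cv2
from bench import manip, jaws, kin, viewer
def ray(c,uv):
    K=np.array(c["camera_matrix"]); k=c["k1"]
    d=np.array([(uv[0]-K[0,2])/K[0,0],(uv[1]-K[1,2])/K[1,1]]); s=d.copy()
    for _ in range(20): s=d/(1+k*(s@s))
    return np.array(c["rotation"])@np.array([s[0],s[1],1.])
def at(c,uv,z):
    e=np.array(c["eye"]); r=ray(c,uv); return (e+r*(z-e[2])/r[2])[:2]
def proj(c,P):
    p=np.array(c["rotation"]).T@(np.array(P,float)-np.array(c["eye"])); s=p[:2]/p[2]; s=s*(1+c["k1"]*(s@s))
    K=np.array(c["camera_matrix"]); return np.array([K[0,0]*s[0]+K[0,2],K[1,1]*s[1]+K[1,2]])
def save(c,n): cv2.imwrite(f"pics/{n}.png",c["image"][:,:,::-1])
E
python3 - <<'E'
from h import *
Z=dict(white_tray=8,teal_tray=8,amber_bottle_center=43,brush_center=7,blue_jar_center=35,yellow_jar_center=35,knife_center=7,red_jar_center=35,green_bottle_center=43,kidney_dish=17)
for n in ("scene","side"):
    c=viewer.camera(n); save(c,n+"0"); print(n,c["eye"],np.round(c["rotation"],2).tolist(),c["k1"])
    for l,z in Z.items():
        for d in viewer.recognise(c,l)[:3]: print(l,round(d["p"],2),np.round(d["position"]),np.round(at(c,d["position"],z)))
print(manip.sense()["time_s"], manip.sense()["tool_rot"])
E
```

```text
scene [1468.18079874  -95.48077627  816.46984446] [0.68, 0.59, -0.29, -0.32] -0.20659852837453888Traceback (most recent call last):
  File "<stdin>", line 6, in <module>
  File "h.py", line 9, in at
    e=np.array(c["eye"]); r=ray(c,uv); return (e+r*(z-e[2])/r[2])[:2]
                            ~~~^^^^^^
  File "h.py", line 7, in ray
    return np.array(c["rotation"])@np.array([s[0],s[1],1.])
           ~~~~~~~~~~~~~~~~~~~~~~~^~~~~~~~~~~~~~~~~~~~~~~~~
ValueError: matmul: Input operand 1 has a mismatch in its core dimension 0, with gufunc signature (n?,k),(k,m?)->(n?,m?) (size 3 is different from 4)
```

Rotation is a quaternion.

```bash
sed -i 's/np.array(c\["rotation"\])/Rm(c)/; s/^def ray/from scipy.spatial.transform import Rotation as R\ndef Rm(c): return R.from_quat(c["rotation"]).as_matrix()\ndef ray/' h.py
python3 - <<'E'
from h import *
Z=dict(white_tray=8,teal_tray=8,amber_bottle_center=43,brush_center=7,blue_jar_center=35,yellow_jar_center=35,knife_center=7,red_jar_center=35,green_bottle_center=43,kidney_dish=17)
for n in ("scene","side"):
    c=viewer.camera(n); save(c,n+"0"); print(n,c["eye"],np.round(Rm(c)[:,2],2),c["k1"])
    for l,z in Z.items():
        for d in viewer.recognise(c,l)[:3]: print(l,round(d["p"],2),np.round(d["position"]),np.round(at(c,d["position"],z)))
print(manip.sense()["time_s"], manip.sense()["tool_rot"])
E
```

```text
scene [1468.18079874  -95.48077627  816.46984446] [-0.77  0.09 -0.63] -0.20659852837453888
white_tray 0.68 [396. 204.] [490. 285.]
teal_tray 0.56 [155. 220.] [ 469. -286.]
amber_bottle_center 0.6 [382. 251.] [677. 197.]
brush_center 0.89 [168. 169.] [ 258. -265.]
brush_center 0.79 [166. 340.] [ 823. -248.]
brush_center 0.57 [250. 226.] [518. -65.]
blue_jar_center 0.89 [332. 257.] [673.  94.]
yellow_jar_center 0.89 [236. 256.] [ 644. -103.]
yellow_jar_center 0.42 [250. 226.] [550. -66.]
knife_center 0.82 [298. 212.] [482.  50.]
red_jar_center 0.87 [281. 263.] [675. -14.]
green_bottle_center 0.61 [186. 258.] [ 644. -207.]
kidney_dish 0.89 [326. 303.] [780.  62.]
side [-79.90704445 559.26309006 597.64188209] [ 0.62 -0.56 -0.55] -0.04393774948986202
white_tray 0.82 [195. 288.] [488. 291.]
white_tray 0.21 [368. 197.] [ 467. -277.]
teal_tray 0.55 [308. 172.] [ 691. -260.]
amber_bottle_center 0.61 [191. 224.] [651. 196.]
brush_center 0.71 [419. 233.] [ 272. -232.]
brush_center 0.59 [310. 218.] [507. -79.]
brush_center 0.57 [284. 159.] [ 818. -272.]
yellow_jar_center 0.63 [284. 189.] [ 632. -100.]
yellow_jar_center 0.41 [287. 246.] [436.  72.]
knife_center 0.63 [289. 250.] [448.  55.]
red_jar_center 0.74 [252. 194.] [673. -14.]
green_bottle_center 0.75 [309. 174.] [ 638. -206.]
kidney_dish 0.72 [206. 195.] [782.  68.]
kidney_dish 0.31 [284. 184.] [ 674. -138.]
1.2 [9.86103351e-01 1.66133010e-01 2.15005066e-05 5.96885792e-05]
```

View pics/scene0.png

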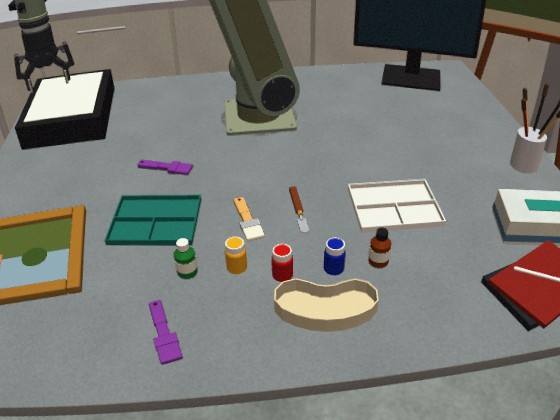

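View pics/side0.png

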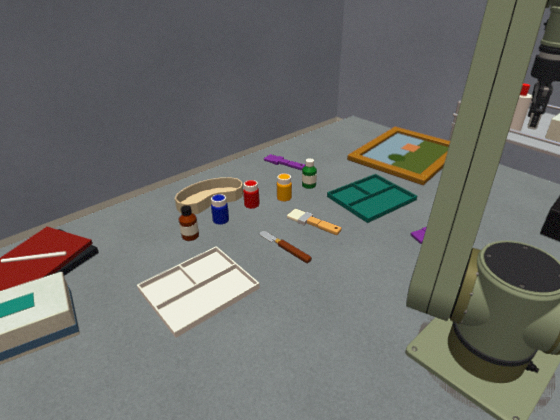

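Pictures: three brush-like things are in the scene view: purple at (168,169), purple at (166,340), and the real one with the pale handle and cream bristles at (250,226). Only one object looks like the knife, at (298,212). Jars and bottles stand at green (186,258), yellow (236,256), red (281,263), blue (332,257) and amber (380,250). Next I take close overhead views with the wrist camera.

```bash
cat >> h.py <<'E'
def Q(t): return (R.from_euler('z',t)*R.from_quat([1,0,0,0])).as_quat()
E
python3 - <<'E'
from h import *
Z=dict(white_tray=8,teal_tray=8,amber_bottle_center=43,brush_center=7,blue_jar_center=35,yellow_jar_center=35,knife_center=7,red_jar_center=35,green_bottle_center=43)
s=manip.sense()
ims=[]
for i,p in enumerate([(420,-260,400),(480,0,400),(420,260,400)]):
    manip.move_pose(p,Q(0)); c=viewer.camera("wrist"); ims.append(c["image"])
    np.savez(f"w{i}.npz",**c); print(i,np.round(c["eye"]),np.round(Rm(c),2).tolist(),c["k1"])
    for l,z in Z.items():
        for d in viewer.recognise(c,l)[:2]: print(l,round(d["p"],2),np.round(d["position"]),np.round(at(c,d["position"],z)))
print(manip.sense()["time_s"])
cv2.imwrite("pics/w.png",cv2.resize(np.vstack([np.hstack(ims[:2]),np.hstack([ims[2],ims[2]*0])]),(800,600))[:,:,::-1])
E
```

```text
0 [ 502. -261.  543.] [[0.0, -0.95, -0.32], [-1.0, -0.0, 0.0], [-0.0, 0.32, -0.95]] -0.02658225607330602
teal_tray 0.89 [293. 110.] [ 473. -285.]
brush_center 0.75 [274. 245.] [ 246. -255.]
brush_center 0.72 [150.  85.] [509. -70.]
yellow_jar_center 0.42 [166.   0.] [ 616. -113.]
knife_center 0.94 [ 71. 112.] [470.  57.]
knife_center 0.69 [162.   1.] [ 621. -100.]
1 [562.  -1. 544.] [[0.0, -0.95, -0.32], [-1.0, -0.0, -0.0], [0.0, 0.32, -0.95]] -0.02658225607330602
white_tray 0.9 [ 95. 136.] [495. 284.]
white_tray 0.69 [322. 126.] [509. -70.]
teal_tray 0.89 [458. 152.] [ 470. -289.]
amber_bottle_center 0.61 [129.  10.] [663. 193.]
amber_bottle_center 0.53 [242. 152.] [474.  51.]
brush_center 0.71 [319. 121.] [516. -65.]
brush_center 0.68 [418. 274.] [ 248. -256.]
blue_jar_center 0.72 [203.  10.] [664.  97.]
yellow_jar_center 0.7 [352.  28.] [ 643. -102.]
knife_center 0.71 [241. 150.] [471.  55.]
red_jar_center 0.77 [284.   8.] [667. -10.]
green_bottle_center 0.81 [429.  27.] [ 643. -205.]
2 [502. 259. 544.] [[0.0, -0.95, -0.32], [-1.0, -0.0, -0.0], [0.0, 0.32, -0.95]] -0.02658225607330602
white_tray 0.81 [260.  95.] [496. 284.]
teal_tray 0.94 [554. 144.] [ 423. -184.]
brush_center 0.9 [494.  86.] [511. -69.]
brush_center 0.77 [547. 235.] [ 265. -213.]
yellow_jar_center 0.62 [531.   2.] [617. -83.]
knife_center 0.95 [412. 115.] [467.  52.]
6.275
```

View pics/w.png

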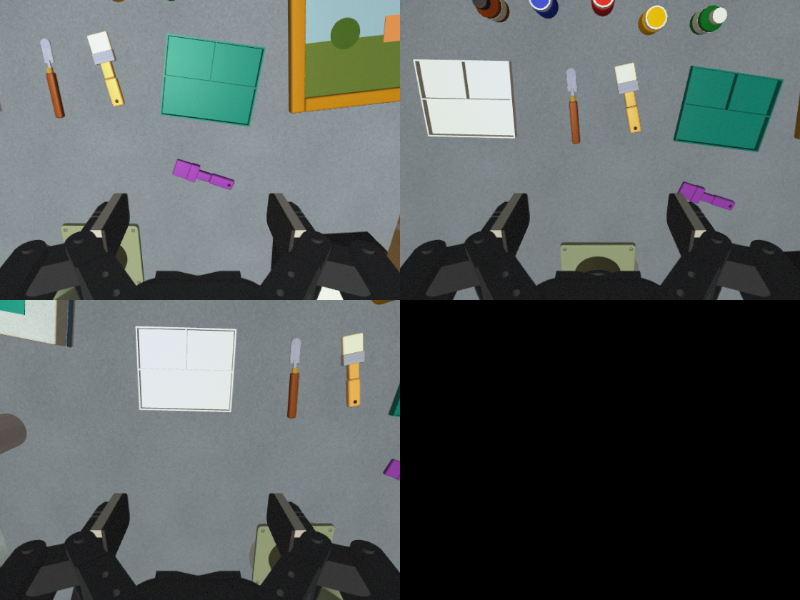

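Overhead views (half-scale mosaic): the real brush is at about (105,68) in the first view, the knife at (52,78), the teal tray at (213,80) and the white tray at (186,369). The purple brush at (203,174) is the look-alike. Now I segment these precisely and take a view over the jars.

```bash
python3 - <<'E'
from h import *
W=[dict(np.load(f"w{i}.npz",allow_pickle=True)) for i in range(3)]
for c in W:
    c["k1"]=float(c["k1"])
def seg(c,lo,hi,near,z,pad=70):
    h=cv2.cvtColor(np.ascontiguousarray(c["image"]),cv2.COLOR_RGB2HSV); m=cv2.inRange(h,lo,hi)
    x,y=proj(c,[*near,z]).astype(int); k=np.zeros_like(m); k[max(0,y-pad):y+pad,max(0,x-pad):x+pad]=255
    n,L,st,_=cv2.connectedComponentsWithStats(cv2.morphologyEx(m&k,cv2.MORPH_CLOSE,np.ones((7,7))))
    m=(L==1+np.argmax(st[1:,4])).astype(np.uint8)
    ct=max(cv2.findContours(m,0,1)[0],key=cv2.contourArea)[:,0]
    P=np.array([at(c,p,z) for p in ct]); r=cv2.minAreaRect(P.astype(np.float32)); b=cv2.boxPoints(r)
    e=b[1]-b[0],b[2]-b[1]; L=max(e,key=np.linalg.norm); a=np.degrees(np.arctan2(L[1],L[0]))
    return np.round(r[0],1),np.round([np.linalg.norm(v) for v in e],1),round(a,1)
for i in (0,1,2):
    for nm,lo,hi,near,z,pad in [("teal",(75,80,30),(95,255,255),(473,-287),12,130),("white",(0,0,205),(179,40,255),(495,284),12,130),
      ("brushH",(10,90,90),(28,255,255),(490,-65),10,60),("knifeH",(0,120,40),(12,255,255),(450,52),10,60)]:
        try: print(i,nm,*seg(W[i],lo,hi,near,z,pad))
        except Exception as e: print(i,nm,e)
ims=[]
def lids(c):
    for l,z in dict(amber_bottle_center=43,blue_jar_center=35,yellow_jar_center=35,red_jar_center=35,green_bottle_center=43,kidney_dish=17).items():
        for d in viewer.recognise(c,l)[:1]: print(l,round(d["p"],2),np.round(d["position"]),np.round(at(c,d["position"],z)))
for p in [(700,-100,360),(700,130,360)]:
    manip.move_pose(p,Q(0)); c=viewer.camera("wrist"); ims.append(c["image"]); lids(c); np.savez(f"w{len(ims)+2}.npz",**c); print('eye',c["eye"])
cv2.imwrite("pics/j.png",cv2.resize(np.hstack(ims),(800,300))[:,:,::-1])
E
```

```text
0 teal [ 464.9 -287.1] [167.6 202. ] 82.5
0 white attempt to get argmax of an empty sequence
0 brushH [461.3 -77.4] [27.5 92.9] 11.8
0 knifeH [437.4  50.8] [20.8 95.7] 2.9
1 teal [ 465. -287.] [167.9 207.9] 82.5
1 white [488.6 287.9] [167.5 201.7] 88.6
1 brushH [461.  -77.4] [25.9 91.9] 12.3
1 knifeH [437.4  51.4] [16.9 95.8] 2.7
2 teal [ 426.4 -175.5] [24.2 73.1] 14.7
2 white [489.6 285.2] [167.4 201.6] 88.5
2 brushH [461.  -76.2] [28.5 92.5] 11.7
2 knifeH [438.3  52.1] [18.7 95.4] 2.6
amber_bottle_center 0.81 [ 70. 174.] [670. 193.]
blue_jar_center 0.77 [133. 171.] [674. 105.]
yellow_jar_center 0.88 [280. 191.] [ 644. -103.]
red_jar_center 0.86 [215. 172.] [672. -11.]
green_bottle_center 0.55 [354. 193.] [ 644. -207.]
kidney_dish 0.94 [160.  92.] [780.  62.]
eye [781.93266342 -98.79847136 504.55402829]
amber_bottle_center 0.92 [228. 176.] [669. 195.]
blue_jar_center 0.97 [296. 171.] [674. 102.]
yellow_jar_center 0.66 [438. 192.] [ 642. -104.]
red_jar_center 0.69 [376. 171.] [674. -11.]
green_bottle_center 0.98 [511. 194.] [ 643. -207.]
kidney_dish 0.77 [330.  89.] [784.  56.]
eye [782.36999414 128.44385584 503.76494207]
```

View pics/j.png

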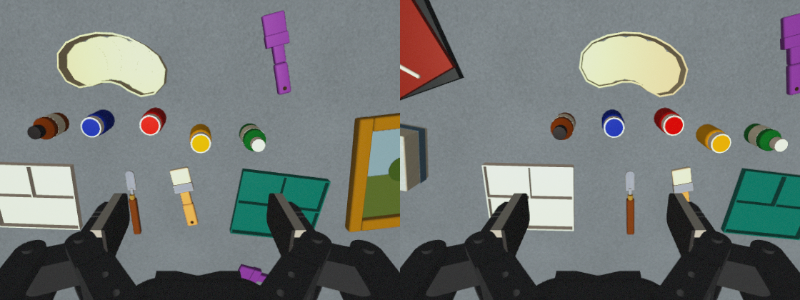

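Estimates agree across views and with the known sizes (trays 167×202, handles about 93 and 96 mm). Now the brush first.

```bash
cat >> h.py <<'E'
TR=dict(white=(489,286,np.radians(-1.5)),teal=(465,-287,np.radians(-7.5)))
def slot(tray,x,y):
    X,Y,a=TR[tray]; return X+x*np.cos(a)-y*np.sin(a), Y+x*np.sin(a)+y*np.cos(a)
def goto(x,y,z,ts):
    best=None
    for t in ts:
        j=kin.inverse_kinematics([x,y,z],Q(t))
        if j is not None and (best is None or abs(j[5])<abs(best[0])): best=(j[5],t)
    manip.move_pose([x,y,z],Q(best[1])); return best[1]
def st(m):
    s=manip.sense(); print(m,round(s["time_s"],1),"gap",round(s["finger_gap"],1),"F",round(s["grasp_force"],1),np.round(s["contact_force"],1),np.round(s["tcp_pos"],1))
def pick(x,y,t,zg,opening,up=200):
    jaws.move_gripper(opening); goto(x,y,up,(t,t+np.pi,t-np.pi))
    manip.move_linear([x,y,zg+40],v=200); h=manip.move_linear([x,y,zg],v=60,stop_force=10); st(f"down {h}")
    jaws.move_gripper(0); st("grip"); manip.move_linear([x,y,zg+60],v=80); manip.move_linear([x,y,up],v=200); st("lift")
def place(x,y,t,zg,rel,up=200):
    goto(x,y,up,(t,t+np.pi,t-np.pi)); manip.move_linear([x,y,zg+25],v=150); h=manip.move_linear([x,y,zg+2.5],v=25,stop_force=5); st(f"set {h}")
    jaws.move_gripper(rel); manip.move_linear([x,y,zg+60],v=80); manip.move_linear([x,y,up],v=250); st("off")
E
python3 - <<'E'
from h import *
st("start")
pick(488.5,-71.3,np.radians(12),2,45)
c=viewer.camera("wrist"); save(c,"b1")
E
```

```text
start 9.6 gap 85.5 F 0.0 [0.2 0.  0.8] [700.2 128.9 360. ]
down False 13.1 gap 45.2 F 0.0 [-0.6 -0.5 -0.2] [488.7 -71.3   2. ]
grip 13.4 gap 20.4 F 60.0 [0.5 0.6 5. ] [488.9 -71.4   2.6]
lift 15.1 gap 20.0 F 59.3 [ 0.5 -0.1 -1. ] [487.6 -71.2 198.7]
```

View pics/b1.png

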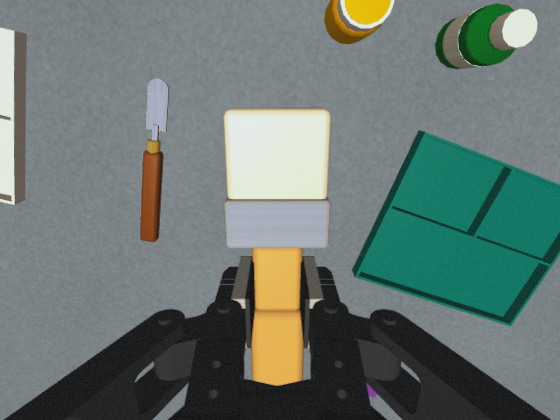

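The brush is held at its waist (280,290), level, bristles ahead. I'll place it and go on to the knife.

```bash
python3 - <<'E'
from h import *
a=TR["white"][2]+np.pi/2; place(*slot("white",-40,0),a,6,36)
pick(471.7,53,np.radians(2.7),2,40)
a=TR["teal"][2]+np.pi/2; place(*slot("teal",-40,0),a,6,32)
c=viewer.camera("wrist"); save(c,"t1")
manip.move_pose([420,200,350],Q(0)); d=viewer.camera("wrist")
cv2.imwrite("pics/t1.png",np.hstack([c["image"],d["image"]])[::1,:,::-1][::1]); 
im=cv2.imread("pics/t1.png"); cv2.imwrite("pics/t1.png",cv2.resize(im,(800,300)))
E
```

```text
set False 18.9 gap 20.0 F 59.3 [-0.4  0.7 -0.7] [449.1 287.1   8.6]
off 20.7 gap 36.1 F 0.0 [ 0.6 -0.1 -1.1] [448.2 286.5 198.5]
down False 24.5 gap 40.0 F 0.0 [1.1 0.4 0.1] [471.9  53.    2. ]
grip 24.8 gap 16.7 F 59.6 [-0.1 -0.4  5. ] [472.1  53.    2.6]
lift 26.6 gap 16.4 F 59.0 [-0.5 -0.4 -1. ] [470.8  52.9 198.8]
set False 30.2 gap 16.2 F 59.0 [-0.5 -0.5 -0.3] [ 425.5 -281.9    8.6]
off 32.0 gap 32.1 F 0.0 [-0.4 -0.2  0.2] [ 424.5 -281.2  198.6]
```

View pics/t1.png

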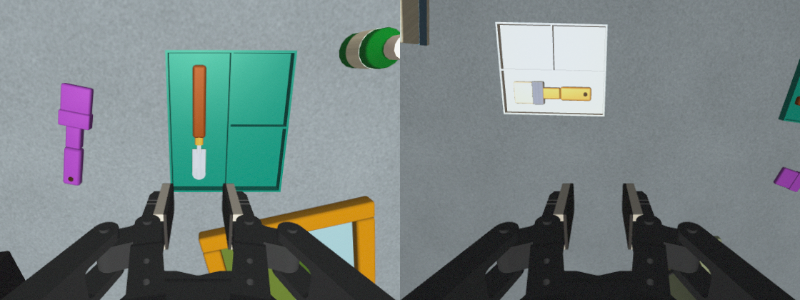

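The knife at (199,122) and brush at (552,93) lie flat and central in their channels. Next, the glass, starting with the yellow jar.

```bash
python3 - <<'E'
from h import *
pick(643.5,-103.3,0,18,64)
place(*slot("teal",41.5,-49),TR["teal"][2],19,60)
pick(669.5,194.5,0,22,64)
place(*slot("white",41.5,0+49),TR["white"][2],23,60)
c=viewer.camera("scene"); save(c,"s2")
E
```

```text
down False 37.8 gap 63.8 F 0.0 [ 0.1 -0.2  0.5] [ 643.7 -103.4   18.1]
grip 38.1 gap 42.2 F 61.2 [1.  0.7 3.4] [ 644.2 -103.4   18.9]
lift 39.8 gap 42.7 F 60.8 [-0.9 -0.8 -1.5] [ 642.6 -103.2  198.4]
set True 42.9 gap 42.5 F 61.4 [ 0.3 -0.3  4. ] [ 499.4 -340.8   21.9]
off 44.7 gap 59.9 F 0.0 [ 0.1 -0.3 -1. ] [ 499.  -340.5  198.5]
down False 48.6 gap 63.7 F 0.0 [-0.1  0.1 -0.9] [669.8 194.6  22.1]
grip 49.0 gap 42.7 F 61.4 [0.2 0.8 3.6] [670.2 194.8  22.9]
lift 50.6 gap 42.6 F 60.9 [-1.   1.4 -1.9] [668.6 194.3 198.3]
set True 53.4 gap 42.5 F 61.6 [ 0.1 -0.6  4.3] [531.4 333.7  25.9]
off 55.2 gap 59.7 F 0.0 [-0.   0.1 -0.1] [531.  333.5 198.6]
```

View pics/s2.png

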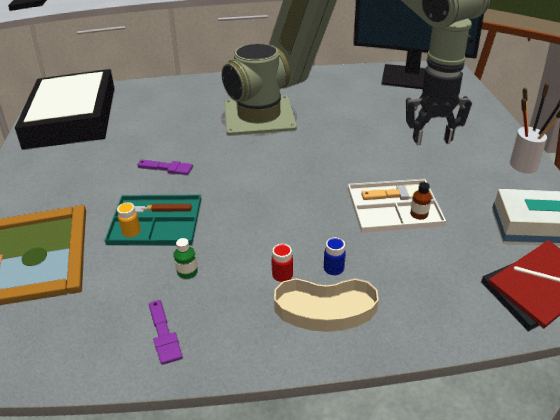

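The yellow jar (128,220) and amber bottle (422,202) stand in their cells, and red, green and the dish haven't moved. Blue is next. Its cell at teal y=+49 is clear of the green bottle.

```bash
python3 - <<'E'
from h import *
pick(674,103,0,18,64)
place(*slot("teal",41.5,49),TR["teal"][2],19,60)
manip.move_pose([430,-250,400],Q(0)); c=viewer.camera("wrist")
manip.move_pose([430,270,400],Q(0)); d=viewer.camera("wrist")
cv2.imwrite("pics/f.png",cv2.resize(np.hstack([c["image"],d["image"]]),(800,300))[:,:,::-1])
def loc(p,l,z,t):
    for r in viewer.recognise(p,l)[:2]:
        g=at(p,r["position"],z)-np.array(TR[t][:2]); a=TR[t][2]; print(l,round(r["p"],2),np.round([g[0]*np.cos(a)+g[1]*np.sin(a),-g[0]*np.sin(a)+g[1]*np.cos(a)]))
loc(c,"blue_jar",35,"teal") if 0 else None
for l,z in (("blue_jar_center",35),("yellow_jar_center",35),("knife_center",7)): loc(c,l,z,"teal")
for l,z in (("amber_bottle_center",43),("brush_center",7)): loc(d,l,z,"white")
E
```

```text
down False 58.2 gap 64.1 F 0.0 [-0.5 -0.1 -0.7] [674.3 103.   18.1]
grip 58.5 gap 42.6 F 61.4 [ 0.7 -1.   3.6] [674.7 103.   18.9]
lift 60.2 gap 42.7 F 60.9 [-0.  -0.6 -1. ] [673.1 102.9 198.3]
set True 64.5 gap 42.3 F 61.4 [-1.   0.2  4. ] [ 512.3 -243.7   21.9]
off 66.3 gap 59.8 F 0.0 [-0.8 -0.1 -0.7] [ 511.7 -243.4  198.6]
blue_jar_center 0.63 [46. 53.]
yellow_jar_center 0.76 [ 40. -49.]
knife_center 0.84 [-40.   9.]
knife_center 0.56 [ 4. -0.]
amber_bottle_center 0.71 [39. 48.]
brush_center 0.81 [-40.  22.]
brush_center 0.63 [-213. -505.]
```

View pics/f.png

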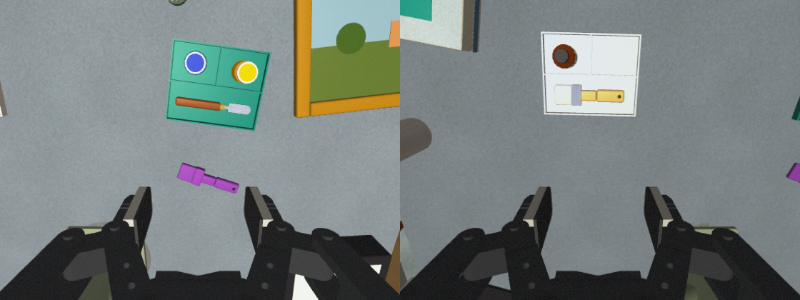

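Every item is in its place. The brush spans columns 555–624, mid 590, which matches the tray centre; the network's +22 is its usual bias towards the bristles. The knife spans 176–250 and is also central. Handing in.

```bash
python3 -c "
from h import *
manip.sleep(0.5); print(manip.finish_job())"
```

```text
the job is handed in; nothing more can be done
None
```

I placed all five items in their trays and handed the job in; the last pictures showed the glass upright and brush and knife central, with the red jar, green bottle and kidney dish left alone, but no verdict was returned.

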